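# Make up the home kit and the travel kit at the sample table

## Robot

A 6-joint arm with a two-finger parallel gripper is mounted at the origin on the work surface. World frame = base frame: x ahead of the robot, y to its left, z up, the work surface at z = 0. Lengths are in mm, angles in rad, forces in N, time in s.
With the tool pointing down it reaches from about 350 to 775 mm from the base axis. Payload 7.3 kg.
Tool frame: the origin (TCP) lies at the very end of the fingers, on their centre line; the grasp point (between the pads) lies 19 mm behind it; z points along the fingers, y is the line along which they close (so a half turn about z gives the same grasp; the last joint's range is limited). The gripper opens to 92 mm and grips with 3 to 60 N. Pads are 19 mm wide; open, the fingers measure 130 mm over their backs; the gripper's body (75 mm by 190 mm) begins 47 mm behind the grasp point.
Start: joints at [1.171, 0.342, 1.524, -0, 1.275, -0.146], TCP at [131.803, 508.205, 226.741] pointing down, gripper open.
Joint ranges: [-2.53, 2.53], [-0.77, 2.02], [0.04, 2.7], [-1, 4.14], [0.28, 2.66], [-3.11, 3.11]. Speed limits (rad/s): [2.57, 2.57, 3.14, 3.14, 3.14, 3.14].

## Interface

Orientations are given as [roll, pitch, yaw] about the fixed x, y, z axes, in that order (R = Rz(yaw) Ry(pitch) Rx(roll)).
In Python, from plant import bot gives the robot as it stands.
- The arm moves only by the tool jog_arm, never from a script. Its argument "targets" is a list of rows, each an object with "xyz": the shift along the tool's x, y, z as a fraction of full scale, a list of three; "spin": the turn about the tool's z as a fraction of full scale. In form: [{"xyz": [x, y, z], "spin": spin}, ...]. A call has exactly 10 rows; each row shifts and turns the commanded pose from where the row before left it, along the tool's axes as they then stand; what a row does not reach is not made up. Full scale, the value 1, is 80 mm for a shift and 0.1 rad for a turn. A row lasts 1/8 s, in which the tool goes at most 62.5 mm and 10.7 degrees, less where a joint would pass 70% of its speed; a pose out of reach is approached as far as the arm can. A call with a number of a shift or a turn outside -1 to 1 is refused whole. A call with a gripper value outside its range is refused whole. "gripper" is the opening in per cent of the stroke, from 0 (shut) to 100 (fully open), set as the call begins (left out, the last holds). The fingers move at their own pace and stop on an object; the grip force is fixed at half the most. Time passes only in rows, so rows that do not move let the fingers close, or fill a call up. It gives the time, the measured TCP pose, the force, the opening and the grip force at its end, in the units of the state.
- bot.get_obs(): the state, without advancing time (a new reading comes with each control period).
- bot.capture(name): name is "scene" or "side" or "wrist"; returns the picture (420x560x3 uint8, blue, green, red); there is no depth.
- bot.get_calibration(name): a dict with "vfov" (degrees; the focal length in pixels is half the picture's height over the tangent of half this angle, whatever the lens; pixels are square), "cx", "cy" (the principal point, pixels), "eye" and "rotation" of the camera in the world. Camera axes: x right, y down, z forward; pixel columns grow to the right and rows downward; lengths in mm; the calibration is good to about 2 mm. A picture is of the moment at which its call begins: read the wrist's pose just before it. get_calibration takes no time and is no camera call; for the wrist camera it gives the pose at the moment of the call.
- bot.close_job(): hands the job in; it is judged then, once.
The state is a dict: "time": time; "joint_positions": joint angles; "dq": joint speeds; "tau": joint torques, N m; "tool_pos": TCP position; "tcp_rot": TCP orientation; "contact_force": force on the tool from outside, world axes, zero at the start; "moment": the same for the moment, N m; "grip_width": finger opening in mm; "finger_force": force on a finger pad.
Only numpy, scipy, OpenCV 4.12 (cv2) and the standard library are available. Lean on these libraries where they do the work, as an engineer would, in place of code of your own. Each camera call takes 0.05 s, during which the arm holds its last target. There are 200 camera calls.

## Task

Make up the two sample kits. The home kit goes in the tray with the green rim: the clear spray bottle standing in its narrow compartment and the wide blue measuring cup in its wide compartment; the travel kit goes in the tray with the orange rim: the white frosted bottle with the dark cap in the narrow compartment and the slim yellow measuring cup, which starts nested in the blue one, in the wide compartment. Stand everything upright and flat on the tray floor, tip nothing over on the way, let go of it all, and leave the amber pump bottle, the mug and the stack of lidded tubs where they are.

Things in the scene. Friction and masses are not known exactly. Their poses are not given: they have to be found in the camera images.
- spray_center (a point): Clear spray bottle with a beige pump head under a clear overcap, standing; 135 mm high overall, round body 32 mm in diameter up to 85 mm, then the narrower head (27 mm and less). The point lies on its axis half-way up (67.5 mm above its underside); z up its axis. About 90 g.
- frosted_center (a point): White frosted bottle with a dark grey ribbed screw cap, standing; 90 mm high overall, round body 34 mm in diameter up to 64 mm, cap 27 mm in diameter. The point lies on its axis half-way up (45 mm above its underside); z up its axis. About 80 g.
- wide_cup_center (a point): Wide blue measuring cup, open at the top, 66 mm high; outside diameter 68 mm at the rim tapering to 52 mm at the foot, wall 2.5 mm. Inside it has stacking ribs on which the yellow cup stands 28 mm above the blue cup's underside. The point lies on its axis half-way up (33 mm above its underside); z up its axis. About 60 g.
- slim_cup_center (a point): Slim yellow measuring cup, open, 72 mm high; outside diameter 54 mm at the rim, 44 at the foot, wall 2.5. It starts nested in the blue cup (play about 1 mm between the ribs), sticking out 34 mm above the blue rim, its rim 100 mm above the table; lift it straight up at least 40 mm to clear. The point lies on its axis half-way up (36 mm above its underside); z up its axis. About 35 g.
- green_tray: Home kit tray: loose milky-white tray with a green rim, 161 x 102 x 25 mm high (177 x 118 over the lip), floor and walls 3 mm. Origin: centre of the underside; z up, x lengthwise. A 22 mm high cross wall parts it: narrow compartment at the -x end (inside 56 mm in x by 96 in y, centre at x = -49.5 mm, y = 0), wide compartment at the +x end (96 x 96 mm inside, centre at x = +29.5 mm, y = 0).
- orange_tray: Travel kit tray: loose milky-white tray with an orange rim, 161 x 102 x 25 mm high (177 x 118 over the lip), floor and walls 3 mm. Origin: centre of the underside; z up, x lengthwise. A 22 mm high cross wall parts it: narrow compartment at the -x end (inside 56 mm in x by 96 in y, centre at x = -49.5 mm, y = 0), wide compartment at the +x end (96 x 96 mm inside, centre at x = +29.5 mm, y = 0).
- amber_pump: Amber-brown bottle with a black pump head, standing among the stock but belonging to neither kit; body 52 mm in diameter, 131 mm high. Origin: centre of its underside; z up.
- mug: White ceramic mug, 80 mm in diameter, 88 mm high, standing at the far side. Origin: centre of its underside; z up.
- tubs: Stack of two translucent white lidded food tubs, 100 x 120 mm and 118 mm high in all, at the far side. Origin: centre of the underside; z up.

How it is judged:
By the outcome, as a careful person would: the job done as asked, in the order asked, and still so for the second after the job is handed in, with the robot touching nothing.
It also fails if it takes over 106 s, if anything falls off the work surface, if the arm or the gripper's body presses on something with over 40 N, if the wrist force passes 120 N, or if a joint passes its speed limit or range.

## Working session

There is one attempt and no reset: what is moved stays moved. The work goes in short steps, Python scripts to look and compute and a tool call to move; the robot and the scene stay as the last step left them, time stands still between calls to the robot, and variables do not carry over. Pictures are saved under pics/ and viewed, at most 15 in all, crops included, and the job is handed in when it is done.

Besides the shell and the picture viewer there is one more tool, called after "Request:" by a JSON object that holds its "name" and its "arguments". jog_arm: Moves the arm, as the interface text tells. Shift numbers are shares of 80 mm and turn numbers shares of 0.1 rad, none past 1 either way. Its arguments: {"type":"object","properties":{"targets":{"type":"array","items":{"type":"object","properties":{"xyz":{"type":"array","items":{"type":"number"}},"spin":{"type":"number"}}}},"gripper":{"type":"number"}},"required":["targets"]}

```bash
ls; mkdir -p pics
python3 - <<'E'
from plant import bot
import cv2
o=bot.get_obs();print(o)
for n in("scene","side","wrist"):
    print(n,bot.get_calibration(n)); cv2.imwrite(f"pics/{n}0.png",bot.capture(n))
E
```

```text
pics
{'time': 0.0, 'joint_positions': array([ 1.17101885e+00,  3.42703295e-01,  1.52505884e+00,  4.23751684e-05,
        1.27536956e+00, -1.45989943e-01]), 'dq': array([-0.00042496, -0.00179695,  0.00062162, -0.00052178, -0.00047135,
       -0.00096184]), 'tau': array([ 5.67388270e-04, -4.31236911e+01, -2.44222695e+01,  7.18102790e-02,
        5.57763828e-02, -1.50990586e-04]), 'tool_pos': array([131.60977874, 507.80610743, 226.0404419 ]), 'tcp_rot': array([-3.14007587e+00, -2.63977289e-04,  2.88779255e+00]), 'contact_force': array([ 0.4475506 , -0.26355233, -0.70557208]), 'moment': array([ 0.01381116, -0.00091745,  0.03690723]), 'finger_force': 0.0, 'grip_width': 92.15578348172554}
scene {'vfov': 45.67919992882064, 'cx': 276.05039959872516, 'cy': 208.38536294488398, 'eye': array([1483.16051509,  118.26682703,  763.04251663]), 'rotation': array([-2.22370676,  0.00970402,  1.68208633])}
side {'vfov': 45.96674230027293, 'cx': 277.97203144539986, 'cy': 207.5843622930898, 'eye': array([ 162.08507722, -802.81663358,  762.47050782]), 'rotation': array([-2.21225234, -0.00814074, -0.52077625])}
wrist {'vfov': 63.47709029773451, 'cx': 276.45867830239035, 'cy': 215.89362148327592, 'eye': array([ 68.45858557, 523.19457953, 384.18532891]), 'rotation': array([2.89519745e+00, 1.63169155e-03, 1.31648296e+00])}
```

View pics/scene0.png

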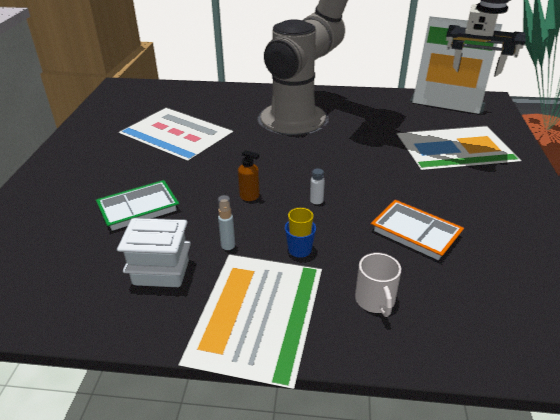

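View pics/side0.png

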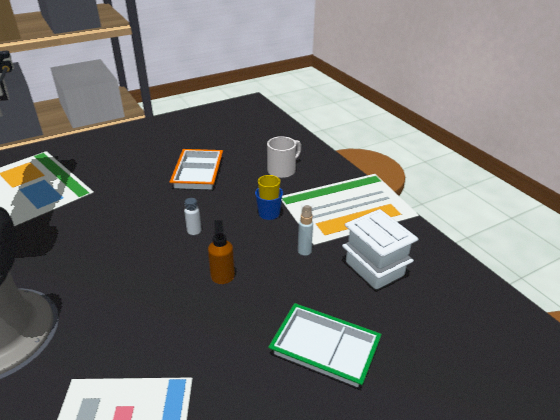

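View pics/wrist0.png

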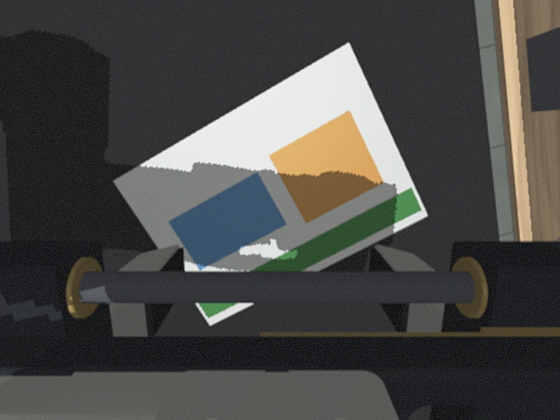

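```bash
cat > h.py <<'E'
import numpy as np, cv2
from scipy.spatial.transform import Rotation as R
from plant import bot
class Cam:
    def __init__(s,n,cal=None):
        c=cal or bot.get_calibration(n); s.f=210/np.tan(np.radians(c["vfov"])/2); s.c=np.array([c["cx"],c["cy"]])
        s.e=np.array(c["eye"]); s.R=R.from_euler("xyz",c["rotation"]).as_matrix()
    def ray(s,p):
        p=np.atleast_2d(p).astype(float); d=np.c_[(p-s.c)/s.f,np.ones(len(p))]; return d@s.R.T
    def plane(s,p,z):
        d=s.ray(p); return (s.e+d*((z-s.e[2])/d[:,2])[:,None])[:,:2]
    def proj(s,P):
        q=(np.atleast_2d(P)-s.e)@s.R; return q[:,:2]/q[:,2:]*s.f+s.c
def tri(c1,p1,c2,p2):
    d1,d2=c1.ray(p1)[0],c2.ray(p2)[0]; t=np.linalg.lstsq(np.c_[d1,-d2],c2.e-c1.e,rcond=None)[0]
    a,b=c1.e+t[0]*d1,c2.e+t[1]*d2; return (a+b)/2,np.linalg.norm(a-b)
def mask(im,lo,hi,box=None):
    m=cv2.inRange(cv2.cvtColor(im,cv2.COLOR_BGR2HSV),np.array(lo),np.array(hi))
    if box: k=np.zeros_like(m); x0,y0,x1,y1=box; k[y0:y1,x0:x1]=255; m&=k
    return m
def big(m):
    cs,_=cv2.findContours(m,cv2.RETR_EXTERNAL,cv2.CHAIN_APPROX_NONE); return max(cs,key=cv2.contourArea)[:,0]
HSV=dict(green=((50,120,60),(75,255,255)),orange=((5,170,120),(17,255,255)),blue=((105,120,40),(125,255,255)),yellow=((20,150,90),(32,255,255)))
E
cat > m.py <<'E'
from h import *
S,D=Cam("scene"),Cam("side"); a,b=cv2.imread("pics/scene0.png"),cv2.imread("pics/side0.png")
box=dict(green=((80,170,190,240),(260,295,390,390)),orange=((360,190,475,265),(160,140,235,195)),
 blue=((280,200,325,262),(245,180,295,225)),yellow=((280,200,325,262),(245,165,295,225)))
for n in("green","orange"):
    for c,im,i in((S,a,0),(D,b,1)):
        k=big(mask(im,*HSV[n],box[n][i])); P=c.plane(k,25).astype(np.float32); print(n,i,cv2.minAreaRect(P))
for n in("blue","yellow"):
    q=[]
    for im,i in((a,0),(b,1)):
        k=big(mask(im,*HSV[n],box[n][i])); x=cv2.boundingRect(k); q.append(x)
    # axis: horizontal centre at bbox; base/top plane
    print(n,q)
    if n=="blue": print([c.plane([x[0]+x[2]/2,x[1]+x[3]-1],0) for c,x in zip((S,D),q)], tri(S,[q[0][0]+q[0][2]/2-.5,q[0][1]+q[0][3]/2],D,[q[1][0]+q[1][2]/2-.5,q[1][1]+q[1][3]/2]))
    else: print(tri(S,[q[0][0]+q[0][2]/2-.5,q[0][1]+8],D,[q[1][0]+q[1][2]/2-.5,q[1][1]+8]))
for n,p,r in(("spray",(224.5,198),(307,207)),("spraybase",(227,246),(305,252)),("frost",(318,172),(191,202)),("frostbase",(317,201),(194,232)),("amberbase",(250,198),(222,279)),("mugtop",(380,268),(283,144)),("tub",(160,240),(378,242)),):
    print(n,tri(S,p,D,r))
E
python3 m.py
```

```text
green 0 ((529.1084594726562, -344.94927978515625), (121.88501739501953, 180.08486938476562), 34.91184997558594)
green 1 ((531.9672241210938, -344.04437255859375), (120.418701171875, 178.79541015625), 35.09434509277344)
orange 0 ((556.72412109375, 335.7057800292969), (179.84048461914062, 121.04910278320312), 57.36518478393555)
orange 1 ((559.40380859375, 334.60528564453125), (181.217041015625, 120.54763793945312), 57.40714645385742)
blue [(284, 222, 32, 36), (255, 188, 28, 32)]
[array([[664.7264663 ,  73.16572622]]), array([[632.23316769,  49.37264659]])] (array([641.99737192,  69.66464389,  30.08092807]), np.float64(0.3472764053687184))
yellow [(288, 207, 26, 29), (258, 175, 23, 25)]
(array([640.26396621,  68.23056884,  96.98831891]), np.float64(6.36939695195101))
spray (array([641.50539499, -96.0808214 , 131.33788434]), np.float64(7.578021914979218))
spraybase (array([644.94449559, -97.00482754,  -0.65787945]), np.float64(1.8393851605621154))
frost (array([451.88689812,  98.74231163,  87.17746762]), np.float64(4.301015602664159))
frostbase (array([450.45681568,  99.6075266 ,  -2.68094233]), np.float64(4.745277680869747))
amberbase (array([445.01964019, -74.90334158,  -8.52032532]), np.float64(2.5418226206469776))
mugtop (array([775.53688248, 231.69353961,  86.20089233]), np.float64(5.53992088112328))
tub (array([ 738.94737399, -219.03712997,   84.93400115]), np.float64(13.326250781242162))
```

```bash
cat > p.py <<'E'
from h import *
S,D=Cam("scene"),Cam("side")
for n,c,ang in(("green",(530.5,-344.5),124.9),("orange",(558,335),57.4)):
  for s in(0,180):
    a=np.radians(ang+s); u=np.array([np.cos(a),np.sin(a)]); v=np.array([-u[1],u[0]])
    P=[np.r_[c+u*-20+v*k,22] for k in(-48,48)]
    print(n,ang+s,"scene",S.proj(P).round().tolist(),"side",D.proj(P).round().tolist(),"narrow",(c-49.5*u).round(1),"wide",(c+29.5*u).round(1))
W=Cam("wrist"); o=bot.get_obs(); t=o["tool_pos"]
for z in(0,60,126,200): print(z,W.proj(t-[0,0,z]).round())
a,b=cv2.imread("pics/scene0.png"),cv2.imread("pics/side0.png")
t=cv2.resize(np.hstack([a[175:235,85:190],a[195:262,365:470][:60],]),None,fx=3,fy=3,interpolation=2)
u=cv2.resize(np.hstack([b[300:385,265:385],b[140:225,160:280]]),None,fx=2.5,fy=2.5,interpolation=2); 
w=max(t.shape[1],u.shape[1]); cv2.imwrite("pics/z.png",np.vstack([np.pad(i,((0,0),(0,w-i.shape[1]),(0,0))) for i in(t,u)]))
E
python3 p.py
```

```text
green 124.9 scene [[135.0, 215.0], [124.0, 195.0]] side [[344.0, 327.0], [325.0, 366.0]] narrow [ 558.8 -385.1] wide [ 513.6 -320.3]
green 304.9 scene [[140.0, 190.0], [151.0, 210.0]] side [[304.0, 358.0], [324.0, 320.0]] narrow [ 502.2 -303.9] wide [ 547.4 -368.7]
orange 57.4 scene [[398.0, 234.0], [417.0, 213.0]] side [[212.0, 170.0], [178.0, 169.0]] narrow [531.3 293.3] wide [573.9 359.9]
orange 237.4 scene [[433.0, 220.0], [414.0, 241.0]] side [[181.0, 162.0], [215.0, 163.0]] narrow [584.7 376.7] wide [542.1 310.1]
0 [[279. 265.]]
60 [[279. 231.]]
126 [[278. 209.]]
200 [[278. 193.]]
```

View pics/z.png

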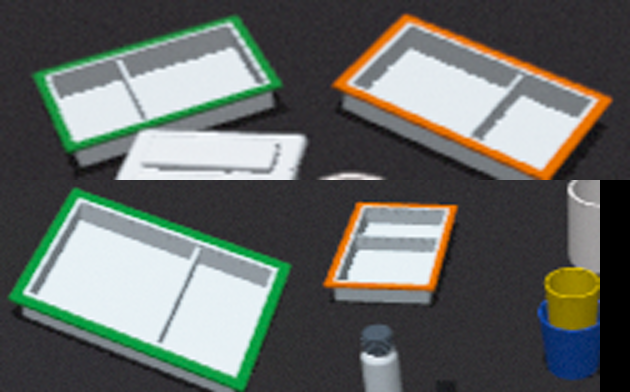

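```bash
cat > go.py <<'E'
import sys
from h import *
# go.py x y z [toolx-axis deg]: tool-frame shift, in full-scale units, and spin units
o=bot.get_obs(); M=R.from_euler("xyz",o["tcp_rot"]).as_matrix(); t=o["tool_pos"]
g=np.array([float(v) for v in sys.argv[1:4]]); d=M.T@(g-t)
print("t",o["time"].round(2) if hasattr(o["time"],"round") else o["time"],"tcp",t.round(1),"yaw",np.degrees(o["tcp_rot"][2]).round(1),"j",np.round(o["joint_positions"],2),"grip",round(o["grip_width"],1),o["finger_force"])
print("shift/80 (tool axes):",(d/80).round(3))
if len(sys.argv)>4:
    for k in(0,180):
        a=(np.radians(float(sys.argv[4])+k)-o["tcp_rot"][2]+np.pi)%(2*np.pi)-np.pi; print("spin units",round(-a/.1,2))
E
python3 go.py 641 69 200
```

```text
t 0.15 tcp [131.6 507.9 226.2] yaw 165.5 j [ 1.17  0.34  1.52  0.    1.28 -0.15] grip 92.0 0.0
shift/80 (tool axes): [-7.54  -3.712  0.331]
```

Request:
{"name": "jog_arm", "arguments": {"targets": [{"xyz":[-0.65,-0.32,0.03],"spin":0},{"xyz":[-0.65,-0.32,0.03],"spin":0},{"xyz":[-0.65,-0.32,0.03],"spin":0},{"xyz":[-0.65,-0.32,0.03],"spin":0},{"xyz":[-0.65,-0.32,0.03],"spin":0},{"xyz":[-0.65,-0.32,0.03],"spin":0},{"xyz":[-0.65,-0.32,0.03],"spin":0},{"xyz":[-0.65,-0.32,0.03],"spin":0},{"xyz":[-0.65,-0.32,0.03],"spin":0},{"xyz":[-0.65,-0.32,0.03],"spin":0}], "gripper": 100}}

```text
time: 1.4
tool_pos: [572.0, 128.4, 202.4]
tcp_rot: [3.141, -0.0, 2.888]
contact_force: [0.4, 0.5, 0.3]
grip_width: 91.7
finger_force: 0.0
```

Request:
{"name": "jog_arm", "arguments": {"targets": [{"xyz":[-0.52,-0.25,0],"spin":0},{"xyz":[-0.5,-0.25,0],"spin":0},{"xyz":[0,0,0],"spin":0},{"xyz":[0,0,0],"spin":0},{"xyz":[0,0,0],"spin":0},{"xyz":[0,0,0],"spin":0},{"xyz":[0,0,0],"spin":0},{"xyz":[0,0,0],"spin":0},{"xyz":[0,0,0],"spin":0},{"xyz":[0,0,0],"spin":0}]}}

```text
time: 2.65
tool_pos: [639.8, 70.6, 202.7]
tcp_rot: [3.142, -0.0, 2.888]
contact_force: [-0.5, -0.6, 0.6]
grip_width: 92.0
finger_force: 0.0
```

```bash
cat > w.py <<'E'
import sys
from h import *
W=Cam("wrist"); im=bot.capture("wrist"); cv2.imwrite(f"pics/{sys.argv[1]}.png",im)
for n,z in(("yellow",100),("blue",66)):
    m=mask(im,*HSV[n])
    if m.sum()>255*200:
        k=big(m); P=W.plane(k,z).astype(np.float32); print(n,cv2.minEnclosingCircle(P),"ell",[np.round(v,1) for v in cv2.fitEllipse(P)],cv2.boundingRect(k))
E
python3 w.py w1; python3 go.py 641 69 72
```

```text
yellow ((639.6447143554688, 69.6529312133789), 27.54896354675293) ell [array([638.6,  70.3]), array([42. , 45.9]), np.float64(113.0)] (245, 181, 65, 66)
blue ((641.476806640625, 69.06907653808594), 34.18289566040039) ell [array([645.2,  68.1]), array([64.6, 70.7]), np.float64(71.8)] (239, 170, 77, 53)
t 2.7 tcp [639.8  70.6 202.7] yaw 165.5 j [-0.01  0.58  1.2   0.    1.36 -1.33] grip 91.4 0.0
shift/80 (tool axes): [-0.019 -0.016  1.634]
```

View pics/w1.png

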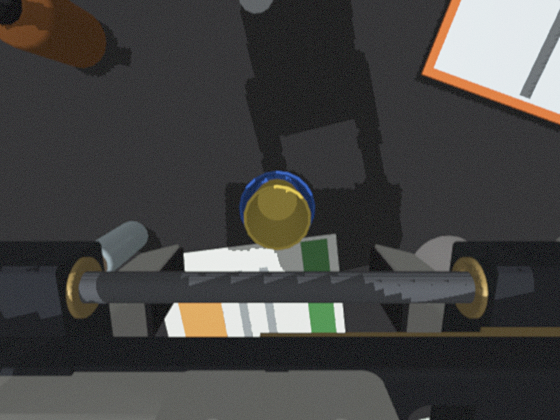

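Request:
{"name": "jog_arm", "arguments": {"targets": [{"xyz":[-0.01,-0.01,0.4],"spin":0},{"xyz":[0,0,0.4],"spin":0},{"xyz":[0,0,0.4],"spin":0},{"xyz":[0,0,0.3],"spin":0},{"xyz":[0,0,0.12],"spin":0},{"xyz":[0,0,0],"spin":0},{"xyz":[0,0,0],"spin":0},{"xyz":[0,0,0],"spin":0},{"xyz":[0,0,0],"spin":0},{"xyz":[0,0,0],"spin":0}]}}

```text
time: 3.95
tool_pos: [640.5, 69.7, 73.4]
tcp_rot: [3.141, 0.0, 2.888]
contact_force: [-0.6, 0.1, -0.2]
grip_width: 91.5
finger_force: 0.0
```

Request:
{"name": "jog_arm", "arguments": {"targets": [{"xyz":[0,0,0],"spin":0},{"xyz":[0,0,0],"spin":0},{"xyz":[0,0,0],"spin":0},{"xyz":[0,0,0],"spin":0},{"xyz":[0,0,0],"spin":0},{"xyz":[0,0,0],"spin":0},{"xyz":[0,0,0],"spin":0},{"xyz":[0,0,0],"spin":0},{"xyz":[0,0,0],"spin":0},{"xyz":[0,0,0],"spin":0}], "gripper": 0}}

```text
time: 5.2
tool_pos: [640.4, 69.7, 73.1]
tcp_rot: [3.141, 0.0, 2.888]
contact_force: [-0.7, -0.4, -1.2]
grip_width: 51.6
finger_force: 30.0
```

Request:
{"name": "jog_arm", "arguments": {"targets": [{"xyz":[0,0,-0.06],"spin":0},{"xyz":[0,0,-0.08],"spin":0},{"xyz":[0,0,-0.1],"spin":0},{"xyz":[0,0,-0.1],"spin":0},{"xyz":[0,0,-0.1],"spin":0},{"xyz":[0,0,-0.1],"spin":0},{"xyz":[0,0,-0.1],"spin":0},{"xyz":[0,0,-0.1],"spin":0},{"xyz":[0,0,-0.06],"spin":0},{"xyz":[0,0,0],"spin":0}]}}

```text
time: 6.45
tool_pos: [640.6, 69.7, 137.6]
tcp_rot: [3.141, 0.001, 2.888]
contact_force: [0.2, -0.1, -0.6]
grip_width: 51.6
finger_force: 30.0
```

```bash
cat > s.py <<'E'
import sys
from h import *
a,b=bot.capture("scene"),bot.capture("side"); cv2.imwrite(f"pics/{sys.argv[1]}.png",np.hstack([a[90:330,60:500],b[120:360,150:440]]))
S,D=Cam("scene"),Cam("side"); 
for n in("yellow","blue"):
    q=[cv2.boundingRect(big(mask(im,*HSV[n],bx))) for im,bx in((a,(100,150,470,285)),(b,(150,100,385,390)))]
    print(n,q,tri(S,[q[0][0]+q[0][2]/2-.5,q[0][1]+q[0][3]/2],D,[q[1][0]+q[1][2]/2-.5,q[1][1]+q[1][3]/2]))
E
python3 s.py s1; python3 go.py 542 310 150
```

```text
yellow [(288, 184, 24, 40), (317, 206, 68, 29)] (array([717.63593389, -19.03952302, 104.37867952]), np.float64(222.06773485027526))
blue [(285, 220, 31, 38), (255, 186, 28, 34)] (array([642.13415749,  70.4673606 ,  32.89975488]), np.float64(1.0713440913586276))
t 6.55 tcp [640.2  69.7 136.9] yaw 165.5 j [-0.01  0.63  1.29  0.    1.22 -1.33] grip 51.8 29.952071946809156
shift/80 (tool axes): [ 1.943  2.6   -0.163]
```

View pics/s1.png

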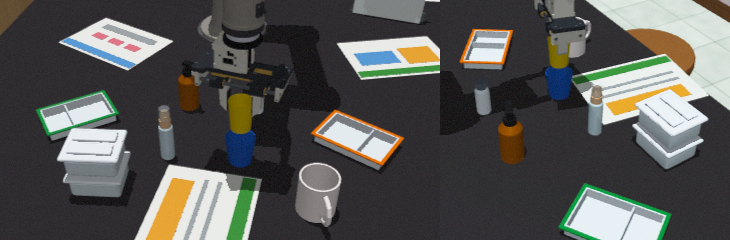

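Request:
{"name": "jog_arm", "arguments": {"targets": [{"xyz":[0,0,-0.15],"spin":0},{"xyz":[0.15,0.2,-0.05],"spin":0},{"xyz":[0.28,0.37,0],"spin":0},{"xyz":[0.3,0.4,0],"spin":0},{"xyz":[0.3,0.4,0],"spin":0},{"xyz":[0.3,0.4,0],"spin":0},{"xyz":[0.3,0.4,0],"spin":0},{"xyz":[0.2,0.28,0],"spin":0},{"xyz":[0.11,0.15,0],"spin":0},{"xyz":[0,0,0],"spin":0}]}}

```text
time: 7.8
tool_pos: [541.8, 311.0, 153.3]
tcp_rot: [3.141, 0.0, 2.89]
contact_force: [0.6, -0.4, -0.2]
grip_width: 52.0
finger_force: 30.0
```

```bash
cat > tr.py <<'E'
import sys
from h import *
n=sys.argv[1]; W=Cam("wrist"); im=bot.capture("wrist"); cv2.imwrite(f"pics/{sys.argv[2]}.png",im)
m=mask(im,*HSV[n]); P=W.plane(big(m),25).astype(np.float32); print(cv2.minAreaRect(P))
E
python3 tr.py orange w2; python3 go.py 542 310 50
```

```text
((517.638671875, 260.2297668457031), (6.3411736488342285, 93.34820556640625), 57.36981964111328)
t 7.85 tcp [542.3 310.  153.3] yaw 165.5 j [ 0.4   0.58  1.34 -0.    1.22 -0.92] grip 51.5 29.951976297834335
shift/80 (tool axes): [ 4.000e-03 -1.000e-03  1.291e+00]
```

View pics/w2.png

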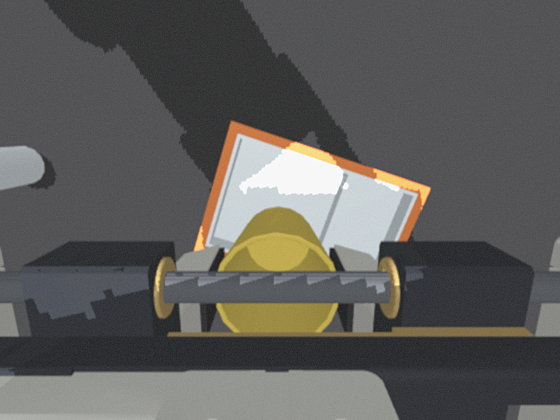

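Run:
```python
from h import *
W=Cam("wrist"); a=np.radians(237.4); u=np.array([np.cos(a),np.sin(a)]); v=np.array([-u[1],u[0]])
for p,z in(((232,122),25),((431,187),25),((334,203),22),):
    q=W.plane(p,z)[0]-[558,335]; print(p,(q@u).round(1),(q@v).round(1))
```

```text
(232, 122) 87.4 -56.3
(431, 187) -88.5 -57.6
(334, 203) -15.6 -18.5
```

Request:
{"name": "jog_arm", "arguments": {"targets": [{"xyz":[0,0,0.15],"spin":0},{"xyz":[0,0,0.25],"spin":0},{"xyz":[0,0,0.25],"spin":0},{"xyz":[0,0,0.25],"spin":0},{"xyz":[0,0,0.2],"spin":0},{"xyz":[0,0,0.1],"spin":0},{"xyz":[0,0,0.06],"spin":0},{"xyz":[0,0,0.04],"spin":0},{"xyz":[0,0,0],"spin":0},{"xyz":[0,0,0],"spin":0}]}}

```text
time: 9.1
tool_pos: [542.6, 310.2, 49.6]
tcp_rot: [3.141, 0.001, 2.888]
contact_force: [0.3, 0.5, -0.3]
grip_width: 51.6
finger_force: 30.0
```

Request:
{"name": "jog_arm", "arguments": {"targets": [{"xyz":[0,0,0.01],"spin":0},{"xyz":[0,0,0.01],"spin":0},{"xyz":[0,0,0],"spin":0},{"xyz":[0,0,0],"spin":0},{"xyz":[0,0,0],"spin":0},{"xyz":[0,0,0],"spin":0},{"xyz":[0,0,0],"spin":0},{"xyz":[0,0,0],"spin":0},{"xyz":[0,0,0],"spin":0},{"xyz":[0,0,0],"spin":0}]}}

```text
time: 10.35
tool_pos: [542.7, 310.1, 48.0]
tcp_rot: [3.141, 0.001, 2.888]
contact_force: [-0.1, -0.3, 6.1]
grip_width: 51.7
finger_force: 30.0
```

Request:
{"name": "jog_arm", "arguments": {"targets": [{"xyz":[0,0,0],"spin":0},{"xyz":[0,0,0],"spin":0},{"xyz":[0,0,0],"spin":0},{"xyz":[0,0,0],"spin":0},{"xyz":[0,0,0],"spin":0},{"xyz":[0,0,0],"spin":0},{"xyz":[0,0,-0.05],"spin":0},{"xyz":[0,0,-0.2],"spin":0},{"xyz":[0,0,-0.4],"spin":0},{"xyz":[0,0,-0.5],"spin":0}], "gripper": 90}}

```text
time: 11.6
tool_pos: [542.2, 309.9, 141.1]
tcp_rot: [-3.141, -0.0, 2.888]
contact_force: [0.7, -0.3, -0.0]
grip_width: 82.5
finger_force: 0.0
```

Request:
{"name": "jog_arm", "arguments": {"targets": [{"xyz":[-0.15,-0.2,0],"spin":0},{"xyz":[-0.36,-0.48,0],"spin":0},{"xyz":[-0.42,-0.56,0],"spin":0},{"xyz":[-0.42,-0.56,0],"spin":0},{"xyz":[-0.36,-0.48,0],"spin":0},{"xyz":[-0.25,-0.32,0],"spin":0},{"xyz":[0,0,0],"spin":0},{"xyz":[0,0,0],"spin":0},{"xyz":[0,0,0],"spin":0},{"xyz":[0,0,0],"spin":0}], "gripper": 100}}

```text
time: 12.85
tool_pos: [641.6, 70.3, 139.6]
tcp_rot: [3.141, -0.0, 2.889]
contact_force: [0.2, 0.3, 0.1]
grip_width: 92.0
finger_force: 0.0
```

```bash
python3 w.py w3; python3 go.py 641.5 69.3 30
```

```text
yellow ((557.892333984375, 230.11373901367188), 12.068925857543945) ell [array([556.8, 231.8]), array([18.4, 23. ]), np.float64(109.1)] (518, 0, 28, 42)
blue ((641.302734375, 68.86573028564453), 34.210662841796875) ell [array([641.2,  69.1]), array([66.3, 67.2]), np.float64(9.2)] (229, 177, 96, 93)
t 12.9 tcp [641.7  70.2 139.6] yaw 165.5 j [-0.01  0.63  1.28  0.    1.22 -1.33] grip 91.8 0.0
shift/80 (tool axes): [ 0.    -0.011  1.371]
```

View pics/w3.png

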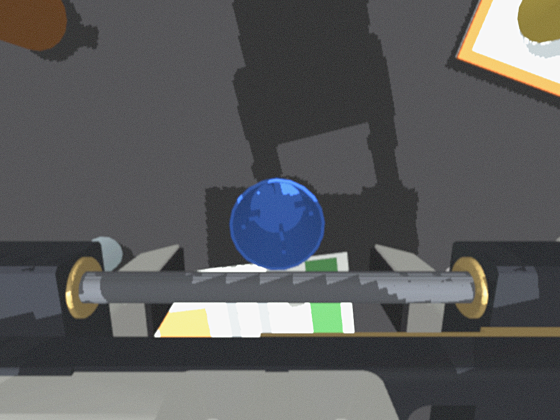

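Request:
{"name": "jog_arm", "arguments": {"targets": [{"xyz":[0,-0.015,0.3],"spin":0},{"xyz":[0,0,0.35],"spin":0},{"xyz":[0,0,0.35],"spin":0},{"xyz":[0,0,0.25],"spin":0},{"xyz":[0,0,0.1],"spin":0},{"xyz":[0,0,0],"spin":0},{"xyz":[0,0,0],"spin":0},{"xyz":[0,0,0],"spin":0},{"xyz":[0,0,0],"spin":0},{"xyz":[0,0,0],"spin":0}]}}

```text
time: 14.15
tool_pos: [641.8, 68.1, 31.8]
tcp_rot: [3.141, 0.0, 2.888]
contact_force: [-0.2, 0.2, -0.6]
grip_width: 91.9
finger_force: 0.0
```

Request:
{"name": "jog_arm", "arguments": {"targets": [{"xyz":[0,0,0],"spin":0},{"xyz":[0,0,0],"spin":0},{"xyz":[0,0,0],"spin":0},{"xyz":[0,0,0],"spin":0},{"xyz":[0,0,0],"spin":0},{"xyz":[0,0,0],"spin":0},{"xyz":[0,0,0],"spin":0},{"xyz":[0,0,0],"spin":0},{"xyz":[0,0,0],"spin":0},{"xyz":[0,0,0],"spin":0}], "gripper": 0}}

```text
time: 15.4
tool_pos: [641.6, 68.1, 31.5]
tcp_rot: [3.141, 0.0, 2.888]
contact_force: [0.8, 0.5, 0.5]
grip_width: 66.6
finger_force: 30.0
```

Request:
{"name": "jog_arm", "arguments": {"targets": [{"xyz":[0,0,-0.06],"spin":0},{"xyz":[0,0,-0.14],"spin":0},{"xyz":[0,0,-0.22],"spin":0},{"xyz":[0,0,-0.3],"spin":0},{"xyz":[0,0,-0.35],"spin":0},{"xyz":[0,0,-0.35],"spin":0},{"xyz":[0,0,-0.3],"spin":0},{"xyz":[0,0,-0.2],"spin":0},{"xyz":[0,0,-0.1],"spin":0},{"xyz":[0,0,0],"spin":0}]}}

```text
time: 16.65
tool_pos: [641.7, 68.1, 193.4]
tcp_rot: [3.141, 0.0, 2.888]
contact_force: [-0.6, -0.9, -1.6]
grip_width: 66.5
finger_force: 30.0
```

```bash
python3 go.py 514 -320 190
```

```text
t 16.65 tcp [641.7  68.1 193.4] yaw 165.5 j [-0.01  0.59  1.21  0.    1.34 -1.33] grip 66.5 30.0000228616409
shift/80 (tool axes): [ 0.326 -5.097  0.041]
```

Request:
{"name": "jog_arm", "arguments": {"targets": [{"xyz":[0.03,-0.3,0],"spin":0},{"xyz":[0.03,-0.55,0],"spin":0},{"xyz":[0.03,-0.65,0],"spin":0},{"xyz":[0.03,-0.65,0],"spin":0},{"xyz":[0.03,-0.65,0],"spin":0},{"xyz":[0.04,-0.65,0],"spin":0},{"xyz":[0.04,-0.65,0],"spin":0},{"xyz":[0.04,-0.55,0],"spin":0},{"xyz":[0.03,-0.3,0],"spin":0},{"xyz":[0.03,-0.15,0],"spin":0}]}}

```text
time: 17.9
tool_pos: [511.8, -321.9, 192.1]
tcp_rot: [3.141, -0.002, 2.885]
contact_force: [-0.3, -0.4, -0.5]
grip_width: 66.4
finger_force: 30.0
```

```bash
python3 tr.py green w4; python3 go.py 514 -320 35
```

```text
((514.5830688476562, -279.3525085449219), (69.77333068847656, 49.169471740722656), 34.789939880371094)
t 17.95 tcp [ 511.6 -322.5  192.3] yaw 165.3 j [-0.69  0.52  1.34 -0.    1.28 -2.  ] grip 66.7 29.999641694594175
shift/80 (tool axes): [-0.024  0.038  1.966]
```

View pics/w4.png

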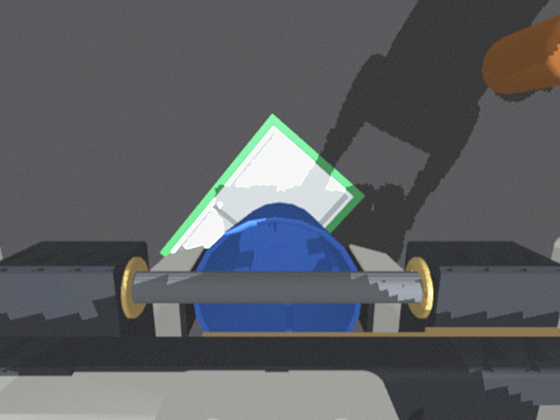

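```bash
python3 - <<'E'
from h import *
W=Cam("wrist"); a=np.radians(124.9); u=np.array([np.cos(a),np.sin(a)]); v=np.array([-u[1],u[0]])
for p,z in(((272,114),25),((364,196),25)):
    q=W.plane(p,z)[0]-[530.5,-344.5]; print(p,(q@u).round(1),(q@v).round(1))
E
python3 go.py 514 -320.5 35
```

```text
(272, 114) 86.2 58.9
(364, 196) 85.8 -58.8
t 17.95 tcp [ 511.6 -322.5  192.3] yaw 165.3 j [-0.69  0.52  1.34 -0.    1.28 -2.  ] grip 66.7 29.999641694594175
shift/80 (tool axes): [-0.026  0.032  1.966]
```

Request:
{"name": "jog_arm", "arguments": {"targets": [{"xyz":[-0.04,0.01,0.15],"spin":0},{"xyz":[0,0,0.3],"spin":0},{"xyz":[0,0,0.4],"spin":0},{"xyz":[0,0,0.4],"spin":0},{"xyz":[0,0,0.35],"spin":0},{"xyz":[0,0,0.2],"spin":0},{"xyz":[0,0,0.1],"spin":0},{"xyz":[0,0,0.05],"spin":0},{"xyz":[0,0,0],"spin":0},{"xyz":[0,0,0],"spin":0}]}}

```text
time: 19.2
tool_pos: [517.3, -320.6, 37.9]
tcp_rot: [-3.141, 0.001, 2.888]
contact_force: [0.3, 0.3, -0.4]
grip_width: 66.7
finger_force: 30.0
```

Request:
{"name": "jog_arm", "arguments": {"targets": [{"xyz":[0.02,-0.01,0.02],"spin":0},{"xyz":[0,0,0.015],"spin":0},{"xyz":[0,0,0.01],"spin":0},{"xyz":[0,0,0],"spin":0},{"xyz":[0,0,0],"spin":0},{"xyz":[0,0,0],"spin":0},{"xyz":[0,0,0],"spin":0},{"xyz":[0,0,0],"spin":0},{"xyz":[0,0,0],"spin":0},{"xyz":[0,0,0],"spin":0}]}}

```text
time: 20.45
tool_pos: [515.7, -320.8, 34.4]
tcp_rot: [-3.141, 0.001, 2.888]
contact_force: [-0.3, 0.6, 4.8]
grip_width: 66.4
finger_force: 30.0
```

Request:
{"name": "jog_arm", "arguments": {"targets": [{"xyz":[0,0,0],"spin":0},{"xyz":[0,0,0],"spin":0},{"xyz":[0,0,0],"spin":0},{"xyz":[0,0,0],"spin":0},{"xyz":[0,0,0],"spin":0},{"xyz":[0,0,0],"spin":0},{"xyz":[0,0,-0.05],"spin":0},{"xyz":[0,0,-0.2],"spin":0},{"xyz":[0,0,-0.4],"spin":0},{"xyz":[0,0,-0.6],"spin":0}], "gripper": 100}}

```text
time: 21.7
tool_pos: [514.7, -320.2, 134.5]
tcp_rot: [3.141, -0.002, 2.888]
contact_force: [1.2, 0.3, 0.7]
grip_width: 91.8
finger_force: 0.0
```

Request:
{"name": "jog_arm", "arguments": {"targets": [{"xyz":[0,0,-0.5],"spin":0},{"xyz":[-0.05,0.2,-0.4],"spin":0},{"xyz":[-0.15,0.55,0],"spin":0},{"xyz":[-0.15,0.6,0],"spin":0},{"xyz":[-0.15,0.6,0],"spin":0},{"xyz":[-0.15,0.55,0],"spin":0},{"xyz":[-0.1,0.4,0],"spin":0},{"xyz":[-0.1,0.2,0],"spin":0},{"xyz":[0,0,0],"spin":0},{"xyz":[0,0,0],"spin":0}]}}

```text
time: 22.95
tool_pos: [642.8, -98.9, 205.7]
tcp_rot: [-3.141, -0.0, 2.887]
contact_force: [-1.0, 0.2, -1.1]
grip_width: 92.0
finger_force: 0.0
```

```bash
python3 w.py w5; python3 go.py 643 -97 73
```

```text
blue ((527.0107421875, -295.3019714355469), 36.03660583496094) ell [array([ 525.1, -290.9]), array([53.6, 64.1]), np.float64(31.4)] (0, 91, 63, 76)
t 23.0 tcp [642.7 -99.  205.6] yaw 165.4 j [-0.27  0.59  1.17 -0.    1.38 -1.59] grip 91.5 0.0
shift/80 (tool axes): [0.003 0.026 1.658]
```

View pics/w5.png

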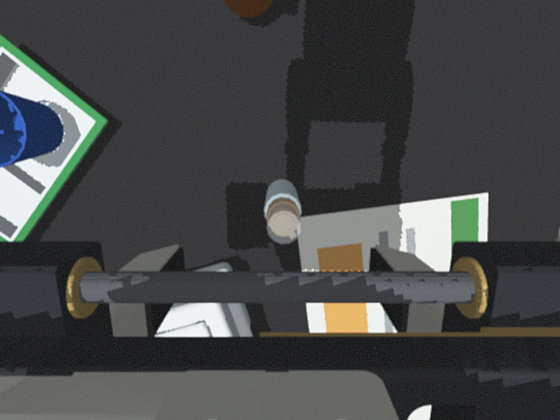

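Run:
```python
from h import *
W=Cam("wrist"); print(W.plane((284,224),135), W.plane((281.5,194),0),W.plane((282,180),0))
print(W.proj([[643,-97,135],[643,-97,0],[643-16,-97+4,0]]).round())
im=cv2.imread("pics/w5.png"); print(cv2.imwrite("pics/z5.png",cv2.resize(im[170:255,240:330],None,fx=6,fy=6,interpolation=2)))
```

```text
[[642.15573963 -94.81774226]] [[645.64900893 -95.59838962]] [[630.98285753 -91.26331816]]
[[281. 226.]
 [280. 192.]
 [280. 177.]]
True
```

View pics/z5.png

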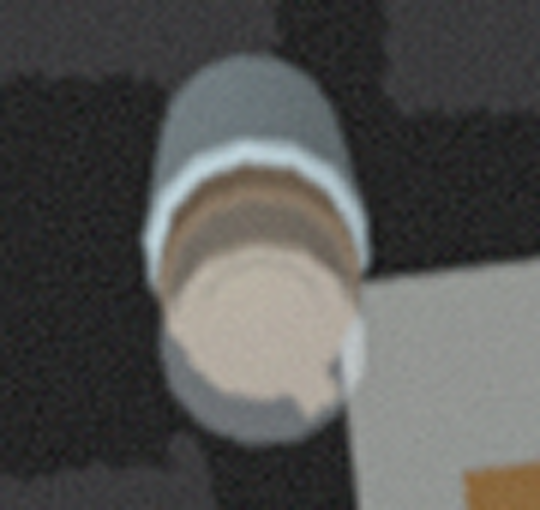

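Request:
{"name": "jog_arm", "arguments": {"targets": [{"xyz":[0,0.04,0.2],"spin":0},{"xyz":[0,0,0.35],"spin":0},{"xyz":[0,0,0.4],"spin":0},{"xyz":[0,0,0.35],"spin":0},{"xyz":[0,0,0.25],"spin":0},{"xyz":[0,0,0.1],"spin":0},{"xyz":[0,0,0],"spin":0},{"xyz":[0,0,0],"spin":0},{"xyz":[0,0,0],"spin":0},{"xyz":[0,0,0],"spin":0}]}}

```text
time: 24.25
tool_pos: [644.3, -94.5, 74.1]
tcp_rot: [3.141, 0.001, 2.888]
contact_force: [0.4, -0.1, -0.2]
grip_width: 91.9
finger_force: 0.0
```

Request:
{"name": "jog_arm", "arguments": {"targets": [{"xyz":[0,0,0],"spin":0},{"xyz":[0,0,0],"spin":0},{"xyz":[0,0,0],"spin":0},{"xyz":[0,0,0],"spin":0},{"xyz":[0,0,0],"spin":0},{"xyz":[0,0,0],"spin":0},{"xyz":[0,0,0],"spin":0},{"xyz":[0,0,0],"spin":0},{"xyz":[0,0,0],"spin":0},{"xyz":[0,0,0],"spin":0}], "gripper": 0}}

```text
time: 25.5
tool_pos: [644.1, -94.5, 73.5]
tcp_rot: [3.142, -0.0, 2.888]
contact_force: [-0.0, -0.1, -0.2]
grip_width: 30.4
finger_force: 30.0
```

Request:
{"name": "jog_arm", "arguments": {"targets": [{"xyz":[0,0,-0.05],"spin":0},{"xyz":[0,0,-0.1],"spin":0},{"xyz":[0,0,-0.15],"spin":0},{"xyz":[0,0,-0.2],"spin":0},{"xyz":[0,0,-0.2],"spin":0},{"xyz":[0,0,-0.2],"spin":0},{"xyz":[0,0,-0.15],"spin":0},{"xyz":[0,0,-0.08],"spin":0},{"xyz":[0,0,0],"spin":0},{"xyz":[0,0,0],"spin":0}]}}

```text
time: 26.75
tool_pos: [643.7, -94.4, 163.2]
tcp_rot: [3.141, -0.001, 2.888]
contact_force: [0.0, -0.6, -1.9]
grip_width: 30.9
finger_force: 30.0
```

```bash
python3 go.py 560 -387 165
python3 - <<'E'
from h import *
a,b=bot.capture("scene"),bot.capture("side")
c=cv2.resize(a[130:290,60:360],None,fx=1.33,fy=1.33); d=cv2.resize(b[130:290,180:470],None,fx=1.33,fy=1.33); w=max(c.shape[1],d.shape[1])
cv2.imwrite("pics/s2.png",np.hstack([c,d]))
E
```

```text
t 26.75 tcp [643.7 -94.4 163.2] yaw 165.5 j [-0.26  0.62  1.23  0.    1.28 -1.58] grip 30.9 29.998135189380264
shift/80 (tool axes): [ 0.095 -3.803 -0.023]
```

View pics/s2.png

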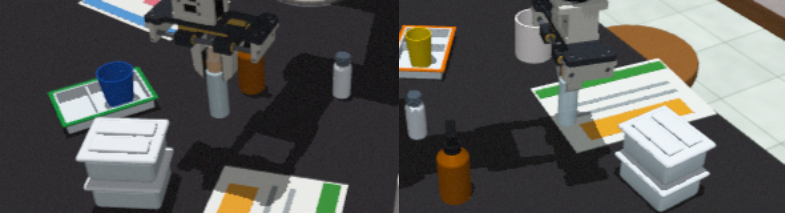

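Request:
{"name": "jog_arm", "arguments": {"targets": [{"xyz":[0.01,-0.15,0],"spin":0},{"xyz":[0.01,-0.35,0],"spin":0},{"xyz":[0.02,-0.5,0],"spin":0},{"xyz":[0.02,-0.6,0],"spin":0},{"xyz":[0.01,-0.6,0],"spin":0},{"xyz":[0.01,-0.6,0],"spin":0},{"xyz":[0.01,-0.5,0],"spin":0},{"xyz":[0,-0.3,0],"spin":0},{"xyz":[0,-0.15,0],"spin":0},{"xyz":[0,-0.05,0],"spin":0}]}}

```text
time: 28.1
tool_pos: [560.8, -386.8, 163.7]
tcp_rot: [3.141, -0.0, 2.888]
contact_force: [0.3, 0.3, -1.6]
grip_width: 30.6
finger_force: 30.0
```

Request:
{"name": "jog_arm", "arguments": {"targets": [{"xyz":[0,0,0],"spin":0},{"xyz":[0,0,0],"spin":0},{"xyz":[0,0,0.1],"spin":0},{"xyz":[0,0,0.2],"spin":0},{"xyz":[0,0,0.15],"spin":0},{"xyz":[0,0,0.05],"spin":0},{"xyz":[0,0,0],"spin":0},{"xyz":[0,0,0],"spin":0},{"xyz":[0,0,0],"spin":0},{"xyz":[0,0,0],"spin":0}]}}

```text
time: 29.35
tool_pos: [560.9, -387.1, 124.2]
tcp_rot: [-3.141, 0.001, 2.888]
contact_force: [-0.3, 0.9, -0.7]
grip_width: 31.0
finger_force: 30.0
```

```bash
python3 go.py 560 -387 77
python3 - <<'E'
from h import *
S,D=Cam("scene"),Cam("side")
for n,i,bx in(("side",D,(260,295,395,392)),("scene",S,(80,165,190,240))):
    im=bot.capture(n); k=big(mask(im,*HSV["green"],bx)); print(n,cv2.minAreaRect(i.plane(k,25).astype(np.float32)))
E
```

```text
t 29.35 tcp [ 560.9 -387.1  124.2] yaw 165.5 j [-0.72  0.71  1.18  0.    1.25 -2.03] grip 31.0 29.99814093011082
shift/80 (tool axes): [ 0.011 -0.001  0.59 ]
side ((531.3299560546875, -344.0884704589844), (119.8975830078125, 178.20553588867188), 34.8914909362793)
scene ((528.7937622070312, -344.5008239746094), (121.7332992553711, 179.05337524414062), 34.96406173706055)
```

Request:
{"name": "jog_arm", "arguments": {"targets": [{"xyz":[0,0,0.1],"spin":0},{"xyz":[0,0,0.15],"spin":0},{"xyz":[0,0,0.15],"spin":0},{"xyz":[0,0,0.1],"spin":0},{"xyz":[0,0,0.05],"spin":0},{"xyz":[0,0,0.03],"spin":0},{"xyz":[0,0,0],"spin":0},{"xyz":[0,0,0],"spin":0},{"xyz":[0,0,0],"spin":0},{"xyz":[0,0,0],"spin":0}]}}

```text
time: 30.7
tool_pos: [560.8, -387.0, 77.7]
tcp_rot: [-3.142, 0.0, 2.888]
contact_force: [-0.4, -0.4, -1.5]
grip_width: 30.7
finger_force: 30.0
```

Request:
{"name": "jog_arm", "arguments": {"targets": [{"xyz":[0,0,0.01],"spin":0},{"xyz":[0,0,0.01],"spin":0},{"xyz":[0,0,0],"spin":0},{"xyz":[0,0,0],"spin":0},{"xyz":[0,0,0],"spin":0},{"xyz":[0,0,0],"spin":0},{"xyz":[0,0,0],"spin":0},{"xyz":[0,0,0],"spin":0},{"xyz":[0,0,0],"spin":0},{"xyz":[0,0,0],"spin":0}]}}

```text
time: 31.95
tool_pos: [561.0, -387.1, 76.4]
tcp_rot: [-3.141, 0.001, 2.888]
contact_force: [-0.4, 1.4, 5.2]
grip_width: 30.8
finger_force: 30.0
```

Request:
{"name": "jog_arm", "arguments": {"targets": [{"xyz":[0,0,0],"spin":0},{"xyz":[0,0,0],"spin":0},{"xyz":[0,0,0],"spin":0},{"xyz":[0,0,0],"spin":0},{"xyz":[0,0,0],"spin":0},{"xyz":[0,0,-0.05],"spin":0},{"xyz":[0,0,-0.3],"spin":0},{"xyz":[0,0,-0.45],"spin":0},{"xyz":[0,0,-0.45],"spin":0},{"xyz":[0,0,-0.35],"spin":0}], "gripper": 80}}

```text
time: 33.2
tool_pos: [561.0, -387.1, 206.1]
tcp_rot: [-3.141, 0.002, 2.888]
contact_force: [0.1, -0.1, -0.2]
grip_width: 73.6
finger_force: 0.0
```

```bash
python3 go.py 451 99 170
```

```text
t 33.2 tcp [ 561.  -387.1  206.1] yaw 165.5 j [-0.72  0.65  1.06  0.    1.42 -2.03] grip 73.6 0.0
shift/80 (tool axes): [2.857 5.537 0.442]
```

Request:
{"name": "jog_arm", "arguments": {"targets": [{"xyz":[0.15,0.3,0],"spin":0},{"xyz":[0.3,0.58,0],"spin":0},{"xyz":[0.34,0.66,0],"spin":0},{"xyz":[0.34,0.66,0],"spin":0},{"xyz":[0.34,0.66,0],"spin":0},{"xyz":[0.34,0.66,0],"spin":0},{"xyz":[0.34,0.66,0],"spin":0},{"xyz":[0.34,0.66,0],"spin":0},{"xyz":[0.25,0.48,0.1],"spin":0},{"xyz":[0.12,0.22,0.2],"spin":0}], "gripper": 100}}

```text
time: 34.45
tool_pos: [450.4, 101.6, 180.8]
tcp_rot: [3.14, 0.002, 2.89]
contact_force: [-0.1, -0.3, 0.2]
grip_width: 92.0
finger_force: 0.0
```

Request:
{"name": "jog_arm", "arguments": {"targets": [{"xyz":[0,0,0.1],"spin":0},{"xyz":[0,0,0],"spin":0},{"xyz":[0,0,0],"spin":0},{"xyz":[0,0,0],"spin":0},{"xyz":[0,0,0],"spin":0},{"xyz":[0,0,0],"spin":0},{"xyz":[0,0,0],"spin":0},{"xyz":[0,0,0],"spin":0},{"xyz":[0,0,0],"spin":0},{"xyz":[0,0,0],"spin":0}]}}

```text
time: 35.7
tool_pos: [450.6, 99.5, 171.9]
tcp_rot: [3.142, -0.0, 2.888]
contact_force: [-0.6, 0.4, 0.2]
grip_width: 91.9
finger_force: 0.0
```

```bash
python3 w.py w6; python3 go.py 451 99 35
python3 - <<'E'
from h import *
W=Cam("wrist"); print(W.proj([[451,99,90],[451,99,64],[451,99,0]]).round())
E
```

```text
yellow ((493.3868408203125, 251.73800659179688), 14.56045913696289) ell [array([626.9, 306. ]), array([ 84.9, 306.6]), np.float64(112.8)] (483, 217, 40, 24)
t 35.75 tcp [450.6  99.5 171.9] yaw 165.5 j [ 0.05  0.28  1.78  0.    1.08 -1.27] grip 92.1 0.0
shift/80 (tool axes): [-0.007 -0.005  1.711]
[[278. 223.]
 [278. 214.]
 [277. 199.]]
```

View pics/w6.png

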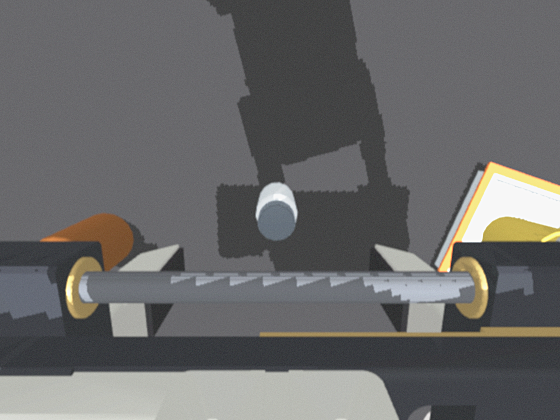

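Request:
{"name": "jog_arm", "arguments": {"targets": [{"xyz":[0.01,0,0.2],"spin":0},{"xyz":[0,0,0.4],"spin":0},{"xyz":[0,0,0.4],"spin":0},{"xyz":[0,0,0.35],"spin":0},{"xyz":[0,0,0.25],"spin":0},{"xyz":[0,0,0.1],"spin":0},{"xyz":[0,0,0],"spin":0},{"xyz":[0,0,0],"spin":0},{"xyz":[0,0,0],"spin":0},{"xyz":[0,0,0],"spin":0}]}}

```text
time: 37.0
tool_pos: [450.1, 99.7, 36.4]
tcp_rot: [3.141, 0.001, 2.888]
contact_force: [-0.4, 0.8, 0.1]
grip_width: 92.1
finger_force: 0.0
```

Request:
{"name": "jog_arm", "arguments": {"targets": [{"xyz":[0,0,0],"spin":0},{"xyz":[0,0,0],"spin":0},{"xyz":[0,0,0],"spin":0},{"xyz":[0,0,0],"spin":0},{"xyz":[0,0,0],"spin":0},{"xyz":[0,0,0],"spin":0},{"xyz":[0,0,0],"spin":0},{"xyz":[0,0,0],"spin":0},{"xyz":[0,0,0],"spin":0},{"xyz":[0,0,0],"spin":0}], "gripper": 0}}

```text
time: 38.25
tool_pos: [449.8, 99.7, 35.9]
tcp_rot: [3.141, -0.0, 2.888]
contact_force: [-0.7, 0.3, 0.5]
grip_width: 33.5
finger_force: 30.0
```

Request:
{"name": "jog_arm", "arguments": {"targets": [{"xyz":[0,0,-0.05],"spin":0},{"xyz":[0,0,-0.1],"spin":0},{"xyz":[0,0,-0.2],"spin":0},{"xyz":[0,0,-0.3],"spin":0},{"xyz":[0,0,-0.3],"spin":0},{"xyz":[0,0,-0.3],"spin":0},{"xyz":[0,0,-0.2],"spin":0},{"xyz":[0,0,-0.1],"spin":0},{"xyz":[0,0,0],"spin":0},{"xyz":[0,0,0],"spin":0}]}}

```text
time: 39.5
tool_pos: [449.4, 99.6, 159.4]
tcp_rot: [-3.141, -0.001, 2.888]
contact_force: [-0.6, 0.4, 0.1]
grip_width: 33.4
finger_force: 30.0
```

```bash
python3 go.py 585.5 376 160;  python3 - <<'E'
from h import *
S,D=Cam("scene"),Cam("side")
for n,i,bx in(("side",D,(160,140,235,195)),("scene",S,(360,185,475,265))):
    im=bot.capture(n); k=big(mask(im,*HSV["orange"],bx)); print(n,cv2.minAreaRect(i.plane(k,25).astype(np.float32)))
E
```

```text
t 39.5 tcp [449.4  99.6 159.4] yaw 165.5 j [ 0.05  0.3   1.8   0.    1.05 -1.27] grip 33.4 29.996009124442935
shift/80 (tool axes): [-0.779  3.771 -0.01 ]
side ((590.580078125, 316.2076721191406), (179.86618041992188, 51.9617805480957), 59.0617790222168)
scene ((556.67919921875, 335.68853759765625), (179.91799926757812, 120.9919662475586), 57.36515426635742)
```

Request:
{"name": "jog_arm", "arguments": {"targets": [{"xyz":[-0.03,0.15,0],"spin":0},{"xyz":[-0.07,0.35,0],"spin":0},{"xyz":[-0.1,0.5,0],"spin":0},{"xyz":[-0.12,0.6,0],"spin":0},{"xyz":[-0.12,0.6,0],"spin":0},{"xyz":[-0.12,0.6,0],"spin":0},{"xyz":[-0.1,0.5,0],"spin":0},{"xyz":[-0.07,0.3,0],"spin":0},{"xyz":[-0.04,0.13,0],"spin":0},{"xyz":[-0.01,0.04,0],"spin":0}]}}

```text
time: 40.85
tool_pos: [585.8, 376.2, 159.2]
tcp_rot: [-3.141, -0.001, 2.888]
contact_force: [0.5, 1.6, -0.0]
grip_width: 33.5
finger_force: 30.0
```

Request:
{"name": "jog_arm", "arguments": {"targets": [{"xyz":[0,0,0],"spin":0},{"xyz":[0,0,0],"spin":0},{"xyz":[0,0,0.1],"spin":0},{"xyz":[0,0,0.2],"spin":0},{"xyz":[0,0,0.2],"spin":0},{"xyz":[0,0,0.2],"spin":0},{"xyz":[0,0,0.1],"spin":0},{"xyz":[0,0,0],"spin":0},{"xyz":[0,0,0],"spin":0},{"xyz":[0,0,0],"spin":0}]}}

```text
time: 42.1
tool_pos: [586.3, 376.2, 96.8]
tcp_rot: [3.141, 0.001, 2.888]
contact_force: [-0.3, 1.1, -1.3]
grip_width: 33.2
finger_force: 30.0
```

```bash
python3 go.py 585.5 376 39
python3 - <<'E'
from h import *
a=bot.capture("scene"); cv2.imwrite("pics/s3.png",cv2.resize(a[140:290,330:500],None,fx=3.5,fy=3.5))
E
```

```text
t 42.1 tcp [586.3 376.2  96.8] yaw 165.5 j [ 0.46  0.77  1.15  0.    1.22 -0.86] grip 33.2 29.99610550235957
shift/80 (tool axes): [ 0.01  -0.005  0.722]
```

View pics/s3.png

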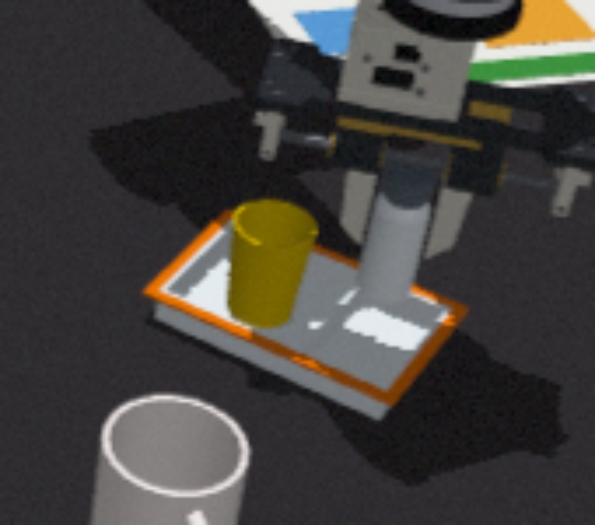

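Request:
{"name": "jog_arm", "arguments": {"targets": [{"xyz":[0,0,0],"spin":-0.5},{"xyz":[0,0,0],"spin":-1},{"xyz":[0,0,0],"spin":-1},{"xyz":[0,0,0],"spin":-1},{"xyz":[0,0,0],"spin":-1},{"xyz":[0,0,0],"spin":-1},{"xyz":[0,0,0],"spin":-1},{"xyz":[0,0,0],"spin":-0.5},{"xyz":[0,0,0],"spin":0},{"xyz":[0,0,0],"spin":0}]}}

```text
time: 43.4
tool_pos: [586.0, 376.0, 96.2]
tcp_rot: [3.141, 0.0, -2.696]
contact_force: [-0.5, -0.8, -0.4]
grip_width: 33.2
finger_force: 30.0
```

Request:
{"name": "jog_arm", "arguments": {"targets": [{"xyz":[0,0,0.1],"spin":0},{"xyz":[0,0,0.15],"spin":0},{"xyz":[0,0,0.15],"spin":0},{"xyz":[0,0,0.15],"spin":0},{"xyz":[0,0,0.08],"spin":0},{"xyz":[0,0,0.05],"spin":0},{"xyz":[0,0,0.02],"spin":0},{"xyz":[0,0,0],"spin":0},{"xyz":[0,0,0],"spin":0},{"xyz":[0,0,0],"spin":0}]}}

```text
time: 44.65
tool_pos: [586.1, 376.0, 40.3]
tcp_rot: [3.142, 0.001, -2.695]
contact_force: [-0.4, -0.3, -2.0]
grip_width: 33.4
finger_force: 30.0
```

Request:
{"name": "jog_arm", "arguments": {"targets": [{"xyz":[0,0,0.01],"spin":0},{"xyz":[0,0,0.01],"spin":0},{"xyz":[0,0,0],"spin":0},{"xyz":[0,0,0],"spin":0},{"xyz":[0,0,0],"spin":0},{"xyz":[0,0,0],"spin":0},{"xyz":[0,0,0],"spin":0},{"xyz":[0,0,0],"spin":0},{"xyz":[0,0,0],"spin":0},{"xyz":[0,0,0],"spin":0}]}}

```text
time: 45.9
tool_pos: [586.1, 376.0, 38.9]
tcp_rot: [3.142, 0.001, -2.695]
contact_force: [-1.7, -0.9, 5.5]
grip_width: 33.4
finger_force: 30.0
```

Request:
{"name": "jog_arm", "arguments": {"targets": [{"xyz":[0,0,0],"spin":0},{"xyz":[0,0,0],"spin":0},{"xyz":[0,0,0],"spin":0},{"xyz":[0,0,0],"spin":0},{"xyz":[0,0,0],"spin":0},{"xyz":[0,0,-0.05],"spin":0},{"xyz":[0,0,-0.3],"spin":0},{"xyz":[0,0,-0.5],"spin":0},{"xyz":[0,0,-0.5],"spin":0},{"xyz":[0,0,-0.5],"spin":0}], "gripper": 65}}

```text
time: 47.15
tool_pos: [585.9, 375.9, 188.1]
tcp_rot: [3.142, 0.001, -2.695]
contact_force: [0.7, 1.5, -0.6]
grip_width: 59.7
finger_force: 0.0
```

```bash
python3 go.py 450 200 250
python3 - <<'E'
from h import *
a,b=bot.capture("scene"),bot.capture("side"); r=lambda i:cv2.resize(i,(390,292),interpolation=cv2.INTER_CUBIC)
cv2.imwrite("pics/end.png",np.vstack([np.hstack([r(a[165:270,75:215]),r(a[165:270,350:490])]),np.hstack([r(b[265:385,250:410]),r(b[125:230,140:280])])]))
E
```

```text
t 47.15 tcp [585.9 375.9 188.1] yaw -154.4 j [ 0.46  0.69  1.03  0.    1.41 -1.56] grip 59.7 0.0
shift/80 (tool axes): [ 2.481 -1.251 -0.775]
```

View pics/end.png

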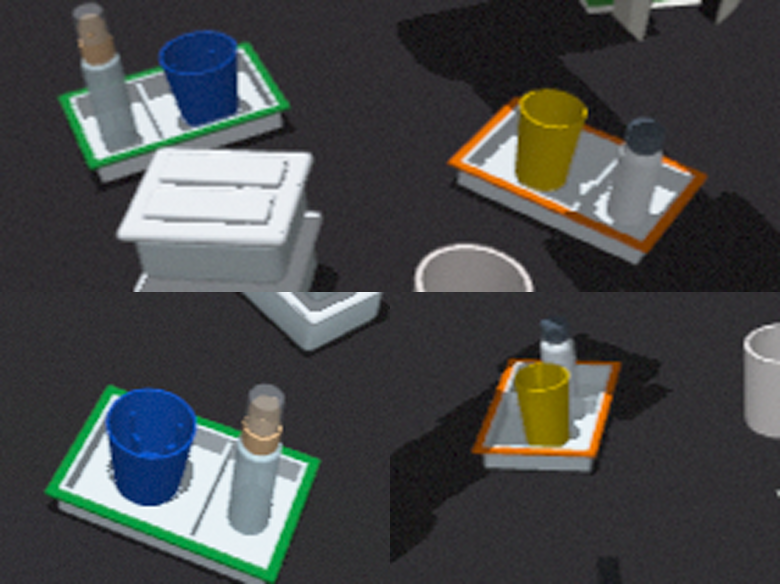

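```bash
python3 -c "
from plant import bot
print(bot.close_job())"
```

```text
the job is handed in; nothing more can be done
None
```

Both kits are made up and handed in at about 47 s: the spray bottle and blue cup are in the green-rimmed tray and the frosted bottle and yellow cup in the orange-rimmed one, all released and upright in the last camera views. The amber bottle, mug and tubs were not touched.

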